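# Plug the feed tube and hold the processor on burst

### The job

The ginger is already in the food processor's bowl and three pushers have come out of the wash together: find the pusher that fits the processor's open feed tube snugly, push it fully home until its flange sits on the rim, and leave the other two standing upright on the sideboard. Only then turn the dial clockwise from off, past the first two clicks, to the sprung third position at its stop, and finish while still holding it there with the gripper, as it springs back when let go. Leave the bottle, jar, cups and strainer where they stand.

Things in the scene. Friction and masses are not known exactly. Their poses are not given: they have to be found in the camera images.
- processor: fixed food processor: white base 175 x 178 x 85 mm, steel bowl 140 mm across on it, grey lid (147 mm across, top 167 mm high). On its front (-x) a white nose 150 mm wide; its top is a panel sloping down to the front at 30 degrees, from 88 mm high (85 mm in front of the origin) to 30 mm (185 mm in front). Origin on the sideboard under the bowl's axis, z up.
- tube_mouth (a point): centre of the mouth of the round upright grey feed tube on the lid: bore 42 mm, outside 50 mm, rim 220 mm above the sideboard, 53 mm deep down to the lid. 8 mm in front (-x) of the bowl's axis and 36 mm to its +y side; axes as the processor's
- dial_knob: black knob mid-panel, 135 mm in front of the bowl's axis: skirt 47 mm across, 6 mm thick; upright bar grip across it 44 long, 12 thick, top 30 mm above origin. Origin on the dial's axis 1 mm above the panel (60 mm high). z: the dial's axis, square to the panel, up and out; x: along the bar to its white-lined pointer end, at off 0.6 rad anticlockwise of straight up the slope; turns with the dial
- dial (a joint): dial angle, rad, growing clockwise seen looking down on the knob: 0 off, about 0.47 first click, 0.95 second click (it rests at each), 1.20 stop = third position (three pips on the panel). Up to 0.12 N m to leave off, 0.14 to leave the first click, 0.17 to leave the second, about 0.13 N m to hold at the stop; let go there, it springs back to the second click
- pusher_a: thin white pusher, loose, standing upright: round shaft 32 mm across and 48 mm long with a chamfered foot, above it a flange 45 mm across and 5 mm thick, above that a round grip boss 34 mm across and 28 mm high; 81 mm in all, about 50 g. Origin at the centre of the foot's underside, z up along the shaft. Far too loose in the feed tube.
- pusher_b: middle white pusher, as pusher_a but shaft 39 mm and flange 52 mm across (48 mm shaft, 5 mm flange, boss 34 mm across and 28 mm high), about 60 g. Origin at the centre of the foot's underside. It slides into the 42 mm feed tube; fully home the flange sits on the rim and the origin lies 48 mm below the tube's mouth.
- pusher_c: thick white pusher, as pusher_a but shaft 46 mm and flange 59 mm across, about 70 g. Origin at the centre of the foot's underside. It does not go into the feed tube.
- rum_bottle: sealed rum bottle, 76 mm across and 270 mm high, bystander; origin at the centre of its underside
- jar: empty glass jar with a steel twist cap, 84 mm across, 126 mm high, bystander; origin at the centre of its underside
- cups: stack of three clear plastic cups, 82 mm across at the rim, 123 mm high, bystander; origin at the centre of its underside
- strainer: stainless steel strainer, bowl 128 mm across and 52 mm high, handle of 190 mm from the bowl's centre along its own x, bystander; origin at the centre of its underside

How it is judged:
By the outcome, as a careful person would: the job done as asked, in the order asked, and still so for the second after the job is handed in, while the arm keeps its last pose, push and grip.
It also fails if it takes over 51 s, if anything falls off the work surface, if the arm or the gripper's body presses on something with over 40 N, if the wrist force passes 120 N, or if a joint passes its speed limit or range.

### The arm

A 6-joint arm with a two-finger parallel gripper is mounted at the origin on the work surface. World frame = base frame: x ahead of the robot, y to its left, z up, the work surface at z = 0. Lengths are in m, angles in rad, forces in N, time in s.
With the tool pointing down it reaches from about 0.275 to 0.825 m from the base axis. Payload 4.9 kg.
Tool frame: the origin (TCP) lies on the centre line of the jaws, within the pads' length; the fingertips stand 11 mm ahead of it and the grasp point (between the pads) lies 8 mm behind it; z points along the fingers, y is the line along which they close (so a half turn about z gives the same grasp; the last joint's range is limited). The gripper opens to 85 mm and grips with 20 to 120 N. Pads are 22 mm wide; open, the fingers measure 114 mm over their backs; the gripper's body (76 mm by 85 mm) begins 54 mm behind the grasp point. The pads swing forward as they close: fully open they stand 13 mm farther back than shut.
Start: joints at [-1.325, 0.326, -0.193, 1.052, 0, 1.437], TCP at [0.204, -0.511, 0.242] pointing down, gripper open.
Joint ranges: [-2.65, 2.65], [-0.97, 1.79], [-1.3, 1.35], [-1.93, 2.1], [-1.47, 1.37], [-3.14, 3.14]. Speed limits (rad/s): [2.57, 2.57, 3.14, 3.14, 3.14, 3.14].

### API

Orientations are given as a unit quaternion [w, x, y, z].
In Python, from cell import * gives the robot as it stands. Calls block until the motion is done:
- move_pose(position, orientation): joint-space move of the TCP to a pose.
- move_linear(position, speed=0.15, rotation=None, until_force=None): straight line of the TCP; rotation=None keeps the orientation; speed is the mean speed in m/s. With until_force (N) it stops when the force on the tool has changed by that much, and returns True; else False.
- goto_joints(angles): joint-space move.
- set_gripper(opening, grasp_force=None): opening from 0.0 (shut) to 1.0 (fully open); grasp_force is the grip in N (None keeps the last); returns when the fingers have stopped.
- wait(seconds).
- solve_ik(position, orientation): joint angles nearest the present ones, or None.
- camera(name): name is "side" or "top" or "wrist"; returns (picture, depth): 420x560x3 uint8, red, green, blue; 420x560 float32, m along the optical axis (not along the pixel's ray), 0 where there is no reading.
- calibration(name): a dict with "mtx" (3x3 intrinsics, pixels), "extrinsics" (4x4, takes a point from world to camera coordinates); the wrist camera has in their place "hand_eye" (4x4, takes a point from camera to tool coordinates, whose origin is the TCP and whose axes are the flange's). Camera axes: x right, y down, z forward; pixel columns grow to the right and rows downward; lengths in m; the calibration is good to about 2 mm. A picture is of the moment at which its call begins: read the wrist's pose just before it. calibration takes no time and is no camera call.
A pose or a line that the arm cannot do raises PlanningError and nothing moves.
- close_job(): hands the job in; it is judged then, once.
Trained networks look in the newest picture that a camera, given by its name, has taken for a name from the list of things; names that differ only in an ending like _2 or _b are one class to them, and where a whole thing is asked for, a point or a joint stands for the part that bears it (a point fixed in the world has none). Each returns a list of dicts, best first, with "p" (0 to 1); they miss things now and then, are a little off and sometimes report something else, mostly with a low value. They report only what shows in the picture. A call takes as long as a camera call.
- boxes_of(camera, thing): "location" ([x, y, z] in m, in world coordinates, good to about 4 mm: the middle of the surface that is visible of it).
- mark_of(camera, thing): "location" ([x, y, z] in m, in world coordinates, good to about 4 mm: a listed point, or the origin of a listed thing).
Readings, each from a call of its own:
- get_clock(): time.
- get_joint_positions(): joint angles.
- get_joint_vel(): joint speeds.
- get_joint_efforts(): joint torques, N m.
- get_position(): TCP position.
- get_tool_rot(): TCP orientation.
- get_ft_force(): force on the tool from outside, world axes, zero at the start.
- get_moment(): the same for the moment, N m.
- get_gripper_width(): opening from 0.0 (shut) to 1.0 (fully open).
- get_finger_force(): force on a finger pad.
Only numpy, scipy, OpenCV 4.12 (cv2) and the standard library are available. Lean on these libraries where they do the work, as an engineer would, in place of code of your own. Each camera call takes 0.05 s, during which the arm holds its last target. There are 200 camera calls.

## Working session

There is one attempt and no reset: what is moved stays moved. The work goes in short steps, each a Python script; the robot and the scene stay as the last script left them, time stands still between calls to the robot, and variables do not carry over. Pictures are saved under pics/ and viewed, at most 10 in all, crops included, and the job is handed in when it is done.

```bash
mkdir -p pics; ls
python3 - <<'E'
from cell import *
import cv2
for c in ("side","top"):
    p,d=camera(c); cv2.imwrite(f"pics/{c}0.png",p[:,:,::-1])
    for n in ["processor","tube_mouth","dial_knob","pusher_a","rum_bottle","jar","cups","strainer"]:
        print(c,n,[(round(r["p"],2),[round(float(v),3) for v in r["location"]]) for r in mark_of(c,n)[:4]])
print(get_clock())
E
```

```text
cell.py
pics
side processor [(0.58, [0.593, 0.064, 0.001])]
side tube_mouth [(0.97, [0.618, 0.085, 0.222]), (0.26, [0.558, 0.524, 0.002])]
side dial_knob [(0.22, [0.521, -0.348, 0.0])]
side pusher_a [(0.7, [0.448, -0.18, 0.001]), (0.64, [0.581, -0.213, 0.001]), (0.63, [0.521, -0.344, 0.005])]
side rum_bottle [(0.61, [0.767, -0.076, 0.003])]
side jar [(0.79, [0.698, -0.349, -0.001])]
side cups [(0.96, [0.446, -0.511, -0.003])]
side strainer [(0.86, [0.557, 0.524, -0.0])]
top processor [(0.86, [0.584, 0.064, -0.001])]
top tube_mouth [(0.69, [0.623, 0.079, 0.221])]
top dial_knob [(0.5, [0.553, 0.193, 0.059]), (0.5, [0.56, 0.519, 0.002])]
top pusher_a [(0.75, [0.448, -0.181, -0.001]), (0.66, [0.584, -0.221, -0.002]), (0.58, [0.519, -0.348, 0.001])]
top rum_bottle [(0.64, [0.772, -0.076, -0.003])]
top jar [(0.86, [0.701, -0.35, -0.001])]
top cups [(0.83, [0.446, -0.514, -0.002])]
top strainer [(0.79, [0.558, 0.521, 0.002])]
0.9
```

View pics/side0.png

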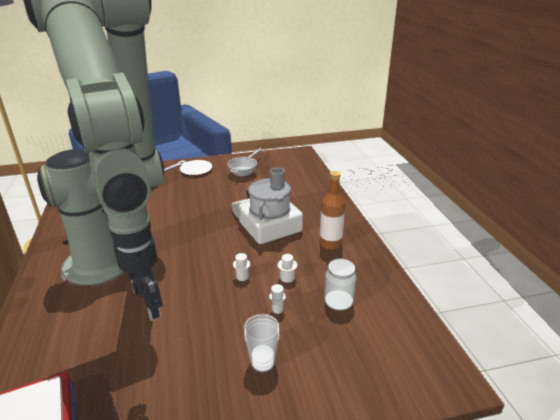

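View pics/top0.png

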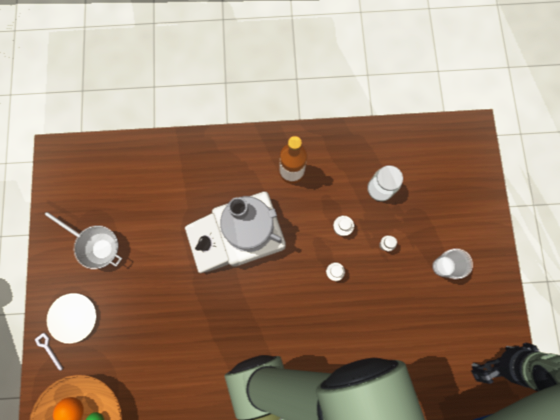

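```bash
cat > h.py <<'E'
from cell import *
import numpy as np, cv2
from scipy.spatial.transform import Rotation as R
def q2R(q): return R.from_quat([q[1],q[2],q[3],q[0]]).as_matrix()
def R2q(m):
    x=R.from_matrix(m).as_quat(); return [float(x[3]),float(x[0]),float(x[1]),float(x[2])]
def down(yaw):  # tool z down, tool y (closing line) at world angle yaw
    y=np.array([np.cos(yaw),np.sin(yaw),0]); z=np.array([0,0,-1.]); return np.column_stack([np.cross(y,z),y,z])
def wrist(name):
    p0=np.array(get_position()); M=q2R(get_tool_rot())
    p,d=camera("wrist"); c=calibration("wrist"); H=np.array(c["hand_eye"]); K=np.array(c["mtx"])
    cv2.imwrite(f"pics/{name}.png",p[:,:,::-1])
    v,u=np.mgrid[:d.shape[0],:d.shape[1]]
    C=np.stack([(u-K[0,2])/K[0,0]*d,(v-K[1,2])/K[1,1]*d,d],-1)
    W=(C@H[:3,:3].T+H[:3,3])@M.T+p0
    W[d==0]=np.nan
    np.savez(f"{name}.npz",W=W,p=p,d=d)
    return p,d,W
E
python3 - <<'E'
from h import *
c=calibration("wrist"); print(np.round(c["hand_eye"],3),np.round(c["mtx"],0))
def look(n,t,things):
    q=get_tool_rot(); H=np.array(c["hand_eye"])
    for yaw in (0,np.pi,np.pi/2,-np.pi/2):
        M=down(yaw); pos=np.array(t)-M[:,:]@np.array([H[0,3],H[1,3],0])
        s=solve_ik(pos.tolist(),R2q(M)); 
        if s is not None and abs(s[5])<2.6: break
    print(n,yaw,pos,s)
    move_pose(pos.tolist(),R2q(M)); wait(0.3); wrist(n)
    for th in things: print(th,[(round(r["p"],2),[round(float(v),4) for v in r["location"]]) for r in mark_of("wrist",th)[:4]])
look("w_push",(0.52,-0.25,0.36),["pusher_a"])
W=np.load("w_push.npz")["W"]
for x,y in ((.448,-.18),(.583,-.217),(.52,-.346)):
    m=(np.hypot(W[...,0]-x,W[...,1]-y)<.045)&(W[...,2]>.047)&(W[...,2]<.059)
    P=W[m]; 
    if len(P)<10: print("none",x,y); continue
    (cx,cy),r=cv2.minEnclosingCircle(P[:,:2].astype(np.float32)); print(len(P),cx,cy,2*r, np.ptp(P[:,0]),np.ptp(P[:,1]))
    b=(np.hypot(W[...,0]-x,W[...,1]-y)<.045)&(W[...,2]>.074)&(W[...,2]<.09); print(" boss",np.median(W[b],0),np.ptp(W[b],0))
look("w_proc",(0.575,0.13,0.5),["tube_mouth","dial_knob","processor"])
print(get_clock())
E
```

```text
[[ 0.001 -0.963 -0.268  0.069]
 [ 1.     0.001  0.    -0.   ]
 [ 0.    -0.268  0.963 -0.132]
 [ 0.     0.     0.     1.   ]] [[291.   0. 278.]
 [  0. 291. 208.]
 [  0.   0.   1.]]
w_push 0 [ 0.52028094 -0.31876609  0.36      ] [-0.67060851  0.40281089  0.21676197  1.38474741  0.          0.90018782]
pusher_a [(0.93, [0.5234, -0.3489, -0.0032]), (0.63, [0.5839, -0.2202, 0.0009]), (0.6, [0.4459, -0.1793, -0.0018])]
536 0.4475794732570648 -0.18094323575496674 0.051961321383714676 0.05051869817814186 0.05005074937679738
 boss [ 0.44817535 -0.18169373  0.08126597] [0.03286819 0.03264485 0.00896485]
835 0.5821869373321533 -0.21688973903656006 0.05895413085818291 0.058405223175309495 0.057702951374976996
 boss [ 0.58165386 -0.21720204  0.08128616] [0.03347623 0.03264783 0.00831981]
203 0.5217133164405823 -0.3443693220615387 0.04475516825914383 0.0431742654867906 0.03745253579664182
 boss [ 0.52158608 -0.34351278  0.08125639] [0.03208463 0.03288962 0.00834028]
w_proc 0 [0.57528094 0.06123391 0.5       ] [-0.02152206  0.38126281  0.53696575  1.72649926  0.          1.54927427]
tube_mouth [(0.9, [0.6212, 0.0843, 0.2241])]
dial_knob [(0.93, [0.5498, 0.199, 0.061])]
processor []
4.75
```

Run:
```python
from h import *
W=np.load("w_proc.npz")["W"]
x,y=.621,.083
m=(np.hypot(W[...,0]-x,W[...,1]-y)<.04)&(W[...,2]>.213)&(W[...,2]<.228); P=W[m]
(cx,cy),r=cv2.minEnclosingCircle(P[:,:2].astype(np.float32)); print("tube",len(P),cx,cy,2*r,np.median(P[:,2]))
A=np.c_[2*P[:,:2],np.ones(len(P))]; s=np.linalg.lstsq(A,(P[:,:2]**2).sum(1),rcond=None)[0]; print("fit",s[:2],np.sqrt(s[2]+s[:2]@s[:2]))
# lid disc
m=(np.hypot(W[...,0]-.588,W[...,1]-.064)<.1)&(abs(W[...,2]-.167)<.006); (c,d),r=cv2.minEnclosingCircle(W[m][:,:2].astype(np.float32)); print("lid",c,d,2*r)
# panel points: plane fit
n=np.array([-0.035,0.129]);
m=(np.hypot(W[...,0]-.55,W[...,1]-.194)<.07)&(W[...,2]>.032)&(W[...,2]<.088)&(np.hypot(W[...,0]-.55,W[...,1]-.194)>.032)
P=W[m]
for _ in range(8):
    a=np.linalg.lstsq(np.c_[P[:,:2],np.ones(len(P))],P[:,2],rcond=None)[0]
    e=P[:,2]-np.c_[P[:,:2],np.ones(len(P))]@a; P=P[abs(e)<max(.0015,1.5*e.std())]
g=a[:2]; print("plane",a,"slope",np.degrees(np.arctan(np.hypot(*g))),"uphill yaw",np.arctan2(g[1],g[0]),len(P),e.std())
nrm=np.array([-a[0],-a[1],1]);nrm/=np.linalg.norm(nrm)
D=W-0; h=(D[...,2]-D[...,:2]@a[:2]-a[2])*nrm[2]
near=(np.hypot(W[...,0]-.55,W[...,1]-.194)<.05)
for lo,hi in ((.004,.011),(.026,.036)):
    Q=W[near&(h>lo)&(h<hi)]; Q0=Q-np.outer(np.full(len(Q),1),0*nrm)
    # in-plane coords
    u=np.r_[g,0]; u=u-(u@nrm)*nrm; u/=np.linalg.norm(u); v=np.cross(nrm,u)
    uv=np.c_[Q@u,Q@v].astype(np.float32)
    (c0,c1),sz,ang=cv2.minAreaRect(uv); hm=np.median(h[near&(h>lo)&(h<hi)]); 
    k=((Q@nrm).mean()-hm)
    print(lo,len(Q),"h",hm,"ctr on panel",c0*u+c1*v+k*nrm,sz,"ang from uphill ccw",ang)
print("u",u,"v",v,"n",nrm)
p=cv2.imread("pics/w_proc.png"); ys,xs=np.where(near); 
c=p[max(ys.min()-10,0):ys.max()+10,max(xs.min()-10,0):xs.max()+10]; print(xs.min(),ys.min()); cv2.imwrite("pics/dialcrop.png",cv2.resize(np.vstack([c]),None,fx=6,fy=6)[:600,:800])
```

```text
tube 332 0.6216263771057129 0.08322860300540924 0.049840621650218964 0.22015093578675152
fit [0.62143712 0.08342399] 0.022715230684446724
lid 0.591500461101532 0.06120695918798447 0.15635645389556885
plane [ 0.15536927 -0.55329577  0.08173456] slope 29.885822580009105 uphill yaw -1.2970395368659524 2302 0.000711134423267723
0.004 244 h 0.0070442690035699106 ctr on panel [0.55431546 0.19333007 0.06090739] (0.04104140028357506, 0.04467102512717247) ang from uphill ccw 20.379011154174805
0.026 171 h 0.0306416287914483 ctr on panel [0.55290081 0.19508617 0.05958349] (0.0443958081305027, 0.011942791752517223) ang from uphill ccw 33.579010009765625
u [ 0.23439908 -0.83473401  0.49827322] v [ 9.62762044e-01  2.70350231e-01 -1.38777878e-17] n [-0.13470828  0.47971854  0.86702007]
238 64
```

View pics/dialcrop.png

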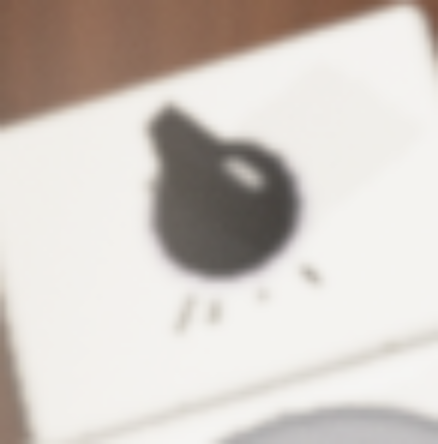

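View pics/w_proc.png

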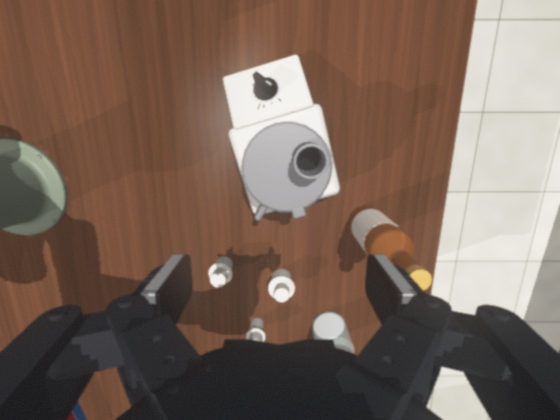

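The pictures show pusher_b, the 52 mm flange, at top px (336,272). In the w_proc picture the tube mouth is at px (310,160) and the dial at px (264,88). Its white pointer end lies up the slope and to the right, so it is off by about +34°. Next I'll grasp b and carry it over the tube.

Run:
```python
from h import *
q=R2q(down(0)); b=(.4479,-.1813); t=(.6216,.0833)
# dial IK check first
n=np.array([-.1347,.4797,.8670]); u=np.array([.2344,-.8347,.4983]); v=np.cross(n,u); D=np.array([.5527,.1955,.0595])
for k in (1,-1):
    for th in (.6,0,-.64):
        yb=k*(np.cos(th+np.pi/2)*u+np.sin(th+np.pi/2)*v); M=np.column_stack([np.cross(yb,-n),yb,-n])
        s=solve_ik((D+n*.02).tolist(),R2q(M)); print(k,th,None if s is None else np.round(s,2))
set_gripper(.62,40)
move_pose([*b,.14],q); move_linear([*b,.068],.12)
set_gripper(0,40); print("w",get_gripper_width(),get_finger_force())
move_linear([*b,.13],.12); print(get_gripper_width()); f0=get_ft_force()
move_linear([*b,.32],.25)
move_pose([*t,.32],q); wait(.2)
print(get_position(),get_ft_force(),get_clock())
wrist("w_hold"); p,d=camera("side"); cv2.imwrite("pics/s1.png",p[:,:,::-1])
```

```text
1 0.6 [ 0.48  0.66 -0.21  0.81 -0.51  1.2 ]
1 0 [ 0.48  0.66 -0.21  0.81 -0.51  1.8 ]
1 -0.64 [ 0.48  0.66 -0.21  0.81 -0.51  2.44]
-1 0.6 [ 0.48  0.66 -0.21  0.81 -0.51 -1.94]
-1 0 [ 0.48  0.66 -0.21  0.81 -0.51 -1.34]
-1 -0.64 [ 0.48  0.66 -0.21  0.81 -0.51 -0.7 ]
w 0.3834979632618189 39.327712655067444
0.3844578503383228
[0.62149649 0.08182171 0.3203768 ] [ 0.396292   -1.08047373 -0.89753515] 10.8667
```

View pics/w_hold.png

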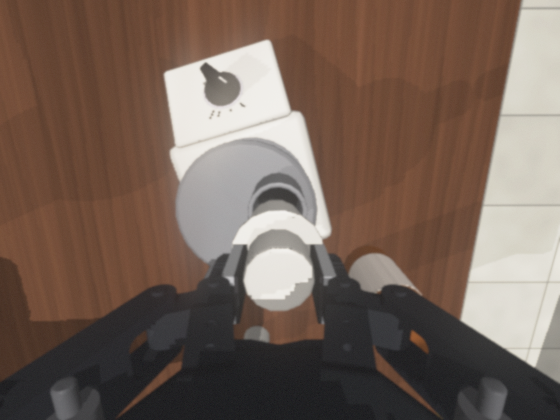

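The w_hold picture shows the pusher upright between the pads, with its flange around px (278,245). It sits just over the tube rim, visible at px (275,195). I'll measure the flange centre against the tube.

Run:
```python
from h import *
from scipy.optimize import least_squares
def fit(P,r): return least_squares(lambda c:np.hypot(P[:,0]-c[0],P[:,1]-c[1])-r,P.mean(0)[:2],loss='soft_l1',f_scale=.001).x
W=np.load("w_hold.npz")["W"]; W0=np.load("w_proc.npz")["W"]
n=np.hypot(W[...,0]-.6215,W[...,1]-.083)<.035
h=np.histogram(W[...,2][n],bins=np.arange(.16,.36,.004)); print([(round(float(b),3),int(c)) for c,b in zip(*h) if c>30])
m=n&(W[...,2]>.300)&(W[...,2]<.312)
def outer(P,c,up=True):
    a=np.arctan2(P[:,1]-c[1],P[:,0]-c[0]); r=np.hypot(P[:,0]-c[0],P[:,1]-c[1]); out=[]
    for k in np.arange(-np.pi,np.pi,.12):
        s=(a>=k)&(a<k+.12)&(r>.018)
        if s.sum()>1: out.append(P[s][r[s].argmax()])
    return np.array(out)
P=outer(W[m],(.6215,.082)); P=P[P[:,1]>.085]; print("flange",len(P),fit(P,.026))
for w in (W,W0):
    m=(np.hypot(w[...,0]-.6215,w[...,1]-.083)<.03)&(abs(w[...,2]-.22)<.005); P=outer(w[m],(.6215,.083)); P=P[P[:,1]>.088]; print("tube",len(P),fit(P,.025))
print(get_position())
```

```text
[(0.164, 988), (0.168, 650), (0.172, 31), (0.176, 35), (0.18, 35), (0.184, 42), (0.188, 36), (0.192, 47), (0.196, 33), (0.2, 41), (0.204, 47), (0.208, 44), (0.212, 48), (0.216, 199), (0.22, 295), (0.256, 64), (0.26, 62), (0.264, 66), (0.268, 61), (0.272, 52), (0.3, 202), (0.304, 1625), (0.308, 145), (0.312, 196), (0.316, 325), (0.32, 375), (0.324, 435), (0.328, 857), (0.332, 3529), (0.336, 358), (0.34, 268), (0.344, 546), (0.348, 458), (0.352, 462)]
flange 23 [0.62173029 0.08252016]
tube 23 [0.62148626 0.08279703]
tube 23 [0.62150572 0.082516  ]
[0.62154714 0.08223068 0.3203507 ]
```

Run:
```python
from h import *
x,y=.6215,.0836
r=move_linear([x,y,.262],.06,until_force=12); print(r,get_position(),get_ft_force(),get_clock())
if not r:
    r=move_linear([x,y,.232],.04,until_force=20); print(r,get_position(),get_ft_force(),get_gripper_width(),get_clock())
```

```text
False [0.6215114  0.08360778 0.26223807] [ 0.96960845 -0.38617167 -1.4556366 ] 12.0833
True [0.62130812 0.08356985 0.23971799] [-0.20971883  0.25988285  3.62683089] 0.3834544569598722 12.6667
```

Run:
```python
from h import *
set_gripper(.62); move_linear([.6213,.0836,.36],.25); 
move_linear([.60,.03,.38],.25); wait(.1)
p,d,W=wrist("w_home")
for lo,hi in ((.217,.236),(.243,.262)):
    m=(np.hypot(W[...,0]-.6215,W[...,1]-.083)<.035)&(W[...,2]>lo)&(W[...,2]<hi); P=W[m]; print(len(P),np.percentile(P[:,2],[10,50,90]),np.median(P,0))
cv2.imwrite("pics/home.png",p[:,:,::-1]); print(get_clock())
```

```text
1114 [0.22451432 0.22548645 0.22641394] [0.61733306 0.08914672 0.22548645]
1180 [0.25214189 0.25332577 0.25427461] [0.62181339 0.08505433 0.25332577]
14.175
```

View pics/home.png

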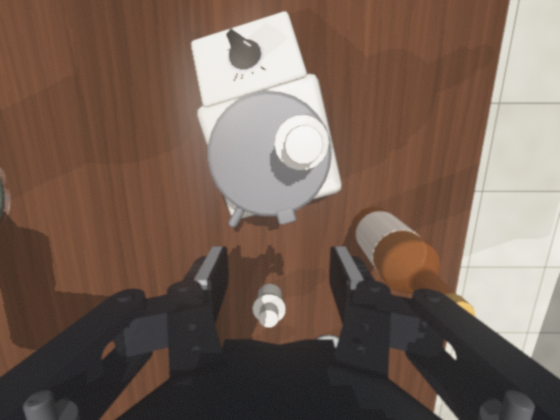

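Pusher b is home: flange top at 225 mm, boss top at 253 mm, and the home.png picture shows it seated at px (303,145). The dial is still at off, at px (243,50). Now I'll grip the dial.

Run:
```python
from h import *
n=np.array([-.1347,.4797,.8670]);n/=np.linalg.norm(n); u=np.array([.2344,-.8347,.4983]); v=np.cross(n,u); D=np.array([.5527,.1955,.0595])
th=.595; yb=np.cos(th+np.pi/2)*u+np.sin(th+np.pi/2)*v; yb/=np.linalg.norm(yb); M=np.column_stack([np.cross(yb,-n),yb,-n]); q=R2q(M)
set_gripper(.5,70)
move_pose([.53,.27,.30],q); move_pose((D+n*.10).tolist(),q)
print(move_linear((D+n*.0215).tolist(),.1,until_force=8), get_position(), D+n*.0215)
set_gripper(0,70); wait(.2)
print("w",get_gripper_width()*85,get_finger_force(),np.round(get_ft_force(),2),np.array(get_moment())@n,np.round(get_joint_positions(),4),get_clock())
wrist("w_grip"); p,d=camera("wrist"); cv2.imwrite("pics/grip.png",p[:,:,::-1])
```

```text
False [0.55033617 0.20633303 0.07888999] [0.54980387 0.20581383 0.07814101]
w 10.666547109597742 69.3551766872406 [-2.8   0.06  6.83] 0.03628263026282208 [ 0.477   0.6603 -0.2082  0.8181 -0.5109  1.2084] 17.675
```

View pics/grip.png

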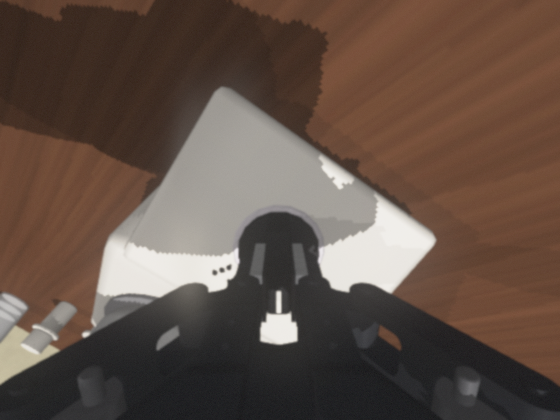

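The grip.png picture shows the pads astride the bar at px (278,265), with the white pointer line centred at (278,300). Turning now.

Run:
```python
from h import *
n=np.array([-.1347,.4797,.8670]);n/=np.linalg.norm(n)
j=list(get_joint_positions()); a0=j[5]
for a in (.2,.4,.6,.8,1.0,1.1,1.16,1.2):
    j[5]=a0+a; goto_joints(j); wait(.15)
    print(a,round(get_joint_positions()[5]-a0,3),np.round(get_ft_force(),1),round(float(np.array(get_moment())@n),3),round(get_joint_efforts()[5],3),round(get_gripper_width()*85,2))
print(get_clock())
wrist("w_t1"); cv2.imwrite("pics/t1.png",camera("wrist")[0][:,:,::-1])
```

```text
0.2 0.198 [-0.1 -1.4 -0.2] 0.064 0.075 10.49
0.4 0.398 [-3.8 -1.3  1.2] -0.02 -0.071 10.26
0.6 0.597 [-4.7 -2.4  4.2] 0.156 0.126 10.41
0.8 0.799 [-4.7 -2.7  5.1] 0.04 -0.012 10.1
1.0 0.998 [-5.1 -1.3  6.1] 0.097 0.054 10.46
1.1 1.098 [-5.7 -1.6  5.1] 0.151 0.154 10.38
1.16 1.158 [-6.2 -1.6  4.8] 0.135 0.156 10.8
1.2 1.198 [-5.7 -1.3  5.1] 0.156 0.128 10.32
21.2667
```

View pics/t1.png

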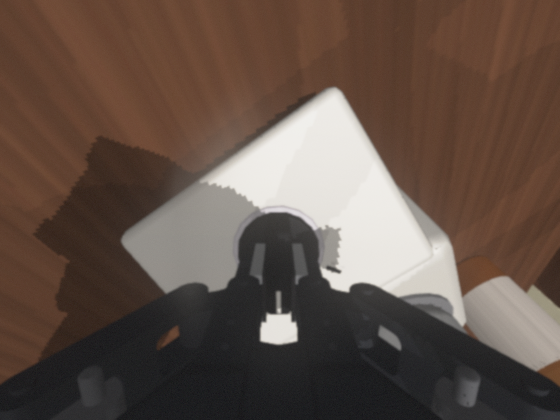

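The knob has followed: in t1.png the pointer line is centred in the jaws at px (278,300). Now I'll press on until the hard stop shows in the moment.

Run:
```python
from h import *
n=np.array([-.1347,.4797,.8670]);n/=np.linalg.norm(n)
a0=1.2084; j=list(get_joint_positions()); m=0
for a in np.arange(1.22,1.36,.02):
    j[5]=a0+a; goto_joints(j); wait(.2)
    m=np.mean([np.array(get_moment())@n for _ in range(5)])
    print(round(a,2),round(get_joint_positions()[5]-a0,3),np.round(get_ft_force(),1),round(float(m),3),round(get_joint_efforts()[5],3),round(get_gripper_width()*85,2))
    if m>.35: break
print(get_clock())
```

```text
1.22 1.219 [-4.1 -1.7  3.4] 0.294 0.264 10.47
1.24 1.24 [-4.  -1.9  4.6] 0.392 0.416 10.05
22.2667
```

Run:
```python
from h import *
n=np.array([-.1347,.4797,.8670])
wait(1.0); print(np.array(get_moment())@n,get_finger_force(),get_gripper_width()*85)
p,d=camera("top"); cv2.imwrite("pics/top1.png",p[:,:,::-1])
print([(round(r["p"],2),np.round(r["location"],3)) for r in mark_of("top","pusher_a")[:4]])
```

```text
0.41579481896754616 69.7680652141571 10.566585287664475
[(0.61, array([ 0.519, -0.346,  0.001])), (0.56, array([0.622, 0.082, 0.17 ]))]
```

View pics/top1.png

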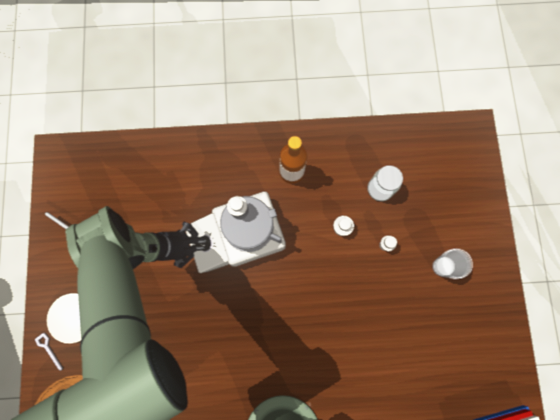

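The top1.png picture shows the pusher seated in the tube at px (236,206). The other two stand untouched at (344,226) and (389,243), and the gripper holds the dial at (195,243).

```bash
python3 -c "
from cell import *
print(close_job())"
```

```text
the job is handed in; nothing more can be done
None
```

Pusher_b is fully home in the feed tube, the other two pushers still stand upright on the sideboard, and the job was handed in with the gripper holding the dial at its third-position stop; the bottle, jar and cups look unmoved, but the arm hid the strainer in the last picture, so I couldn't confirm that one.

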